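# Clear the magnifier stand's foot and hold its hidden pivot bolt

### The job

The bench magnifier's pivot bolt is loose and its crossbar has flopped over. With the scraper block, not with the gripper, wipe the three plaster chips off the stand's foot plate onto the table, and stand the scraper back on the table on its foot. Then reach down into the gap behind the blue bracket, grip the hidden bolt head, turn it until the crossbar is level and keep it from turning: finish while still holding the bolt head. Leave the bottles, bowl, tape and glue gun where they are.

Things in the scene. Friction and masses are not known exactly. Their poses are not given: they have to be found in the camera images.
- stand: Bench magnifier stand, fixed. Origin on the table right under the bolt head, +x from the foot plate to the bracket (roughly away from the robot), z up. Dark steel foot plate 12 mm thick, x -210 to 40, y -110 to 110 mm. Blue bracket 10 x 80 mm, faces at x = -35 and -25 mm; blue backing plate 10 x 100 mm, faces at x = 25 and 35 mm; both 105 mm high. The gap between is open on top and at both sides (y).
- bolt_center (a point): Centre of the hidden pivot bolt's hexagonal brass head, amid the 50 mm gap between bracket and backing plate, 80 mm above the table (head top about 8 mm below the plates' top edges). The bolt lies along the stand's x axis. Head 30 mm across flats, 34.6 across corners, 20 thick; at pivot 0 two flats face the stand's +y and -y. Axes as the stand's; they do not turn.
- pivot (a joint): Turn in rad of the bolt, with head and crossbar as one piece, about the stand's x axis: 0 = crossbar level, positive = lens end (+y) up; stops at -0.28 and +0.28. Turns freely and is top-heavy: unless held it falls to one stop or the other (about 0.05 Nm brings it back).
- bolt: Bolt with head and white crossbar, one piece. Origin at the head's centre, y along the bar; turns with joint pivot. Bar before the bracket: 10 mm thick at stand x = -60 mm, 220 mm long, 40 above the bolt axis. Black-rimmed lens (56 mm across) at +y, steel counterweight (28 mm across, 32 tall) at -y, each 125 mm from the middle; steel nut in front, to x = -75 mm.
- plate_center (a point): Point on the foot plate's top face, 12 mm above the table and 150 mm before the bolt head, amid the chips; axes as the stand's. The plate's side edges lie 110 mm to either side in y, its front edge 60 mm before it in x. Chip centres start within 30 mm of it in x and 60 mm in y.
- scraper_grip (a point): Scraper block standing on the table: black rubber foot 110 x 40 x 14 mm (its own x, y, z) with an orange grip rib 80 x 24 x 46 mm on it; 60 mm tall, about 130 g. Point in the middle of the rib, 37 mm above the foot's underside; x along the long side, y across the 24 mm to pinch.
- chip0_center (a point): Loose whitish plaster chip, about 22 x 20 x 10 mm, 12 g, lying on the foot plate at the start; point at its centre, 5 mm above its underside.
- chip1_center (a point): Loose whitish plaster chip, about 22 x 20 x 10 mm, 12 g, lying on the foot plate at the start; point at its centre, 5 mm above its underside.
- chip2_center (a point): Loose whitish plaster chip, about 22 x 20 x 10 mm, 12 g, lying on the foot plate at the start; point at its centre, 5 mm above its underside.
- bowl: blue porcelain bowl, 110 mm across, 55 mm tall; origin at the centre of its underside. Leave alone.
- dropper_amber: amber glass dropper bottle with red bulb, 40 mm across, 94 mm tall; origin under its centre. Leave alone.
- dropper_clear: clear glass dropper bottle with red bulb, 40 mm across, 94 mm tall; origin under its centre. Leave alone.
- solvent: white plastic bottle, 66 mm across, 150 mm tall; origin under its centre. Leave alone.
- tape: roll of yellow tape lying flat, 90 mm across, 24 mm high; origin under its centre. Leave alone.
- glue_gun: black glue gun lying on its side, 34 mm high, barrel about 145 mm along its own y, handle to its own +x, reaching 98 mm; origin under the barrel. Leave alone.
Mind the look-alikes: they are no part of the job. Leave any yellow look-alike of the part that bears scraper_grip alone.

How it is judged:
By the outcome, as a careful person would: the job done as asked, in the order asked, and still so for the second after the job is handed in, while the arm keeps its last pose, push and grip.
It also fails if it takes over 56 s, if anything falls off the work surface, if the arm or the gripper's body presses on something with over 40 N, if the wrist force passes 120 N, or if a joint passes its speed limit or range.

### The arm

A 6-joint arm with a two-finger parallel gripper is mounted at the origin on the work surface. World frame = base frame: x ahead of the robot, y to its left, z up, the work surface at z = 0. Lengths are in m, angles in rad, forces in N, time in s.
With the tool pointing down it reaches from about 0.425 to 0.95 m from the base axis. Payload 3.5 kg.
Tool frame: the origin (TCP) lies midway between the tips of the shut fingers; the grasp point (between the pads) lies 19 mm behind it; z points along the fingers, y is the line along which they close (so a half turn about z gives the same grasp; the last joint's range is limited). The gripper opens to 85 mm and grips with 20 to 120 N. Pads are 22 mm wide; open, the fingers measure 114 mm over their backs; the gripper's body (76 mm by 85 mm) begins 54 mm behind the grasp point. The pads swing forward as they close: fully open they stand 13 mm farther back than shut.
Start: joints at [-1.483, 0.286, 1.577, -0, 1.279, -0.15], TCP at [0.159, -0.656, 0.202] pointing down, gripper open.
Joint ranges: [-2.77, 2.77], [-0.9, 2.22], [0.21, 2.48], [-1.53, 4.67], [0.24, 2.81], [-2.84, 2.84]. Speed limits (rad/s): [2.79, 2.79, 3.14, 3.14, 3.14, 3.14].

### API

Orientations are given as a unit quaternion [x, y, z, w].
In Python, from plant import get_state, read_camera, ctrl gives the robot as it stands.
- The arm moves only by the shell command python3 -m crank 'ROWS' [FORCE]. ROWS is JSON, a list of rows, each a list of 3 entries, a list of its own where there are three numbers: the shift along the tool's x, y, z in mm, then the turn about the tool's z in degrees, then the closure in counts, from 0 (fully open) to 255 (shut). In form: [[[tx, ty, tz], yaw, claw], ...]. A call has 1 to 10 rows; each row is the pose to reach, as a shift and turn from the pose commanded when the call began, along the tool's axes at that moment; what a row does not reach only later rows make up. A row lasts 1/10 s, in which the tool goes at most 50 mm and 8.59 degrees, less where a joint would pass 70% of its speed; a pose out of reach is approached as far as the arm can. A call with a gripper value outside its range is refused whole. The fingers move at their own pace and stop on an object; FORCE is the grip in N (left out, the last holds). Time passes only in rows, so rows that repeat a pose let the fingers close. It gives the time, the measured TCP pose, the force, the opening and the grip force at its end, in the units of the state.
- get_state(): the state, without advancing time (a new reading comes with each control period).
- read_camera(name): name is "side" or "top"; returns a dict with "frame" (400x640x3 uint8, blue, green, red), "range_z" (400x640 float32, m along the optical axis (not along the pixel's ray), 0 where there is no reading), "vfov" (degrees; the focal length in pixels is half the picture's height over the tangent of half this angle, whatever the lens; pixels are square), "cx", "cy" (the principal point, pixels), "origin" and "orientation" of the camera in the world. Camera axes: x right, y down, z forward; pixel columns grow to the right and rows downward; lengths in m; the calibration is good to about 2 mm. A picture is of the moment at which its call begins.
- ctrl.sign_off(): hands the job in; it is judged then, once.
The state is a dict: "time": time; "qpos": joint angles; "dq": joint speeds; "joint_efforts": joint torques, N m; "eef_pos": TCP position; "tcp_rot": TCP orientation; "contact_force": force on the tool from outside, world axes, zero at the start; "wrist_torque": the same for the moment, N m; "opening": opening from 0.0 (shut) to 1.0 (fully open); "finger_force": force on a finger pad.
Only numpy, scipy, OpenCV 4.12 (cv2) and the standard library are available. Lean on these libraries where they do the work, as an engineer would, in place of code of your own. Each camera call takes 0.05 s, during which the arm holds its last target. There are 200 camera calls.

## Working session

There is one attempt and no reset: what is moved stays moved. The work goes in short steps, Python scripts to look and compute and a shell command to move; the robot and the scene stay as the last step left them, time stands still between calls to the robot, and variables do not carry over. Pictures are saved under pics/ and viewed, at most 10 in all, crops included, and the job is handed in when it is done.

```bash
ls; mkdir -p pics
cat > h.py <<'E'
import numpy as np,cv2
from plant import get_state,read_camera,ctrl
from scipy.spatial.transform import Rotation as R
def cam(n):
    c=read_camera(n);c['f']=200/np.tan(np.radians(c['vfov'])/2)
    c['R']=R.from_quat(c['orientation']).as_matrix();c['o']=np.array(c['origin']);return c
def cloud(c):
    z=c['range_z'];v,u=np.mgrid[:400,:640]
    p=np.stack([(u-c['cx'])/c['f']*z,(v-c['cy'])/c['f']*z,z],-1)
    return p@c['R'].T+c['o']
def ray(c,u,v,h):
    d=c['R']@np.array([(u-c['cx'])/c['f'],(v-c['cy'])/c['f'],1]);return c['o']+d*(h-c['o'][2])/d[2]
def proj(c,p):
    q=c['R'].T@(np.array(p)-c['o']);return q[:2]/q[2]*c['f']+[c['cx'],c['cy']]
E
python3 - <<'E'
from h import *
for n in('side','top'):
    c=cam(n);cv2.imwrite(f'pics/{n}0.png',c['frame']);print(n,c['o'],c['f'],c['cx'],c['cy'],c['R'].round(3).tolist())
s=get_state();print(s)
E
```

```text
pics
side [-0.02136738  0.68851877  1.11528272] 446.28531225343306 315.9960937605789 199.68835246338082 [[-0.797, -0.45, 0.403], [-0.604, 0.605, -0.519], [-0.011, -0.657, -0.754]]
top [ 0.45649914 -0.01671909  1.23344783] 451.7108771856575 317.30791247360804 198.2939941005623 [[0.005, -0.997, 0.076], [-1.0, -0.006, -0.005], [0.006, -0.076, -0.997]]
{'time': 0.1, 'qpos': array([-1.48296755e+00,  2.87136222e-01,  1.57804421e+00, -1.59899809e-05,
        1.27861952e+00, -1.49953863e-01]), 'dq': array([-4.85677297e-04, -2.08400706e-03, -3.43426287e-03, -1.75913730e-04,
        5.25684425e-05,  9.94122868e-04]), 'joint_efforts': array([ 5.14365802e-04, -4.07297230e+01, -2.93699563e+01, -1.46335028e-04,
        3.43852495e-03,  2.61592508e-07]), 'eef_pos': array([ 0.1589906 , -0.65532057,  0.20093878]), 'tcp_rot': array([ 9.92939869e-01,  1.18613650e-01,  2.66266788e-05, -1.10335320e-03]), 'contact_force': array([0.72897153, 0.44809229, 0.08087511]), 'wrist_torque': array([-0.04162254,  0.04665357,  0.01098864]), 'finger_force': 0.0, 'opening': 1.0006540269624618}
```

View pics/side0.png

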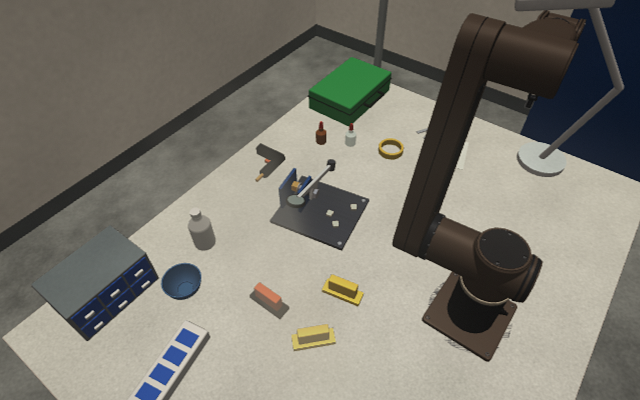

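View pics/top0.png

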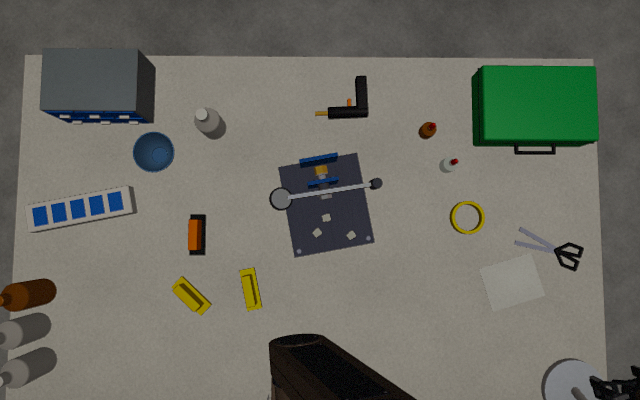

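Scraper candidates in the top view are the orange block on a black foot at (197,235), the yellow block at (192,295) and the yellow block at (250,289). By the description I choose (197,235). The chips are at (317,233), (326,217) and (351,235). The stand is near (325,205), with the lens at (280,198) and the counterweight at (376,183). The side view shows the same layout, with the orange block at (268,298).

```bash
cat > m.py <<'E'
from h import *
c=cam('top');P=cloud(c);hsv=cv2.cvtColor(c['frame'],cv2.COLOR_BGR2HSV);H,S,V=[hsv[...,i].astype(int) for i in range(3)]
def comps(m,amin=20):
    n,l,st,ce=cv2.connectedComponentsWithStats(m.astype(np.uint8))
    return [(l==i) for i in range(1,n) if st[i,4]>=amin]
def rect(m,h):
    v,u=np.nonzero(m);q=np.array([ray(c,a,b,h)[:2] for a,b in zip(u,v)],np.float32)
    return cv2.minAreaRect(q*1000),q.mean(0)*1000
Z=P[...,2]
def show(name,m,h=None):
    for k in comps(m):
        v,u=np.nonzero(k);z=np.median(Z[k]);r,mean=rect(k,h if h else z)
        print(name,len(u),(u.mean().round(1),v.mean().round(1)),'z',round(z*1000,1),'rect',np.round(r[0],1),np.round(r[1],1),round(r[2],1),'mean',mean.round(1))
roi=np.zeros(Z.shape,bool);roi[140:320,160:400]=1
show('orange',roi&(H<14)&(S>170)&(V>90)&(np.arange(640)[None]<230))
show('orangetop',roi&(H<14)&(S>150)&(np.arange(640)[None]<230)&(Z>.05),.06)
show('blue',roi&(H>100)&(H<125)&(S>140))
show('chips',roi&(S<60)&(V>120)&(Z<.035)&(P[...,0]>0)&(np.abs(np.arange(640)[None]-330)<35)&(np.arange(400)[:,None]>205)&(np.arange(400)[:,None]<250))
pl=roi&(V<110)&(S>20)&(Z>0.004)&(Z<.02)&(np.arange(640)[None]>265)
show('plate',pl,.012)
show('high',roi&(Z>.09)&(np.arange(640)[None]>265))
E
cat > /tmp/x.py <<'E'
exec(open('m.py').read())
f=c['frame']
a=cv2.resize(f[190:320,160:290],(400,400),interpolation=3);b=cv2.resize(f[140:265,265:390],(400,400),interpolation=3)
cv2.imwrite('pics/crop.png',np.hstack([a,b]))
E
python3 /tmp/x.py
```

```text
orange 24 (np.float64(189.4), np.float64(226.5)) z 58.5 rect [469.9 307.2] [ 6.5 36.5] 87.5 mean [471.3 308.2]
orangetop 25 (np.float64(189.3), np.float64(226.7)) z 58.5 rect [469.9 306.9] [ 6.7 36.5] 86.8 mean [470.7 307.9]
orangetop 41 (np.float64(197.0), np.float64(234.8)) z 57.5 rect [450.7 286.9] [ 4.4 74.8] 89.1 mean [450.  287.5]
blue 25 (np.float64(167.8), np.float64(142.7)) z 28.7 rect [696.6 380.7] [20.9 14.4] 19.8 mean [696.7 380.6]
blue 95 (np.float64(162.7), np.float64(153.8)) z 4.9 rect [675.7 399.4] [55.3 19.2] 1.8 mean [670.4 401.4]
blue 313 (np.float64(318.0), np.float64(159.8)) z 97.3 rect [641.4 -25.5] [22.2 96.6] 11.1 mean [641.5 -24.1]
blue 21 (np.float64(170.0), np.float64(159.8)) z 50.8 rect [646.9 366.3] [ 6. 27.] 65.2 mean [646.7 366.1]
blue 178 (np.float64(322.5), np.float64(181.5)) z 103.5 rect [584.3 -36.3] [17.9 80. ] 11.0 mean [585.4 -35.7]
chips 47 (np.float64(326.1), np.float64(217.4)) z 21.5 rect [498.4 -47. ] [16.9 19.5] 14.3 mean [498.1 -47.1]
chips 44 (np.float64(316.7), np.float64(232.3)) z 22.4 rect [457.5 -21.5] [15.1 18.9] 45.2 mean [458.  -22.1]
chips 48 (np.float64(350.9), np.float64(234.9)) z 20.8 rect [ 451.9 -113.3] [17. 19.] 45.2 mean [ 451.6 -113.6]
chips 68 (np.float64(355.6), np.float64(247.8)) z -0.2 rect [ 418.7 -119.7] [10.8 62.6] 0.3 mean [ 416.7 -128.2]
plate 1719 (np.float64(320.9), np.float64(174.2)) z 11.5 rect [615.9 -30.6] [ 84.4 218.2] 9.8 mean [616.  -32.9]
plate 4161 (np.float64(328.9), np.float64(222.0)) z 11.7 rect [487.2 -55.4] [156.  219.5] 10.9 mean [486.2 -55. ]
high 189 (np.float64(318.1), np.float64(157.8)) z 103.9 rect [645.6 -24.7] [12.4 98.6] 11.1 mean [645.6 -24.2]
high 82 (np.float64(320.1), np.float64(170.5)) z 93.6 rect [613.4 -29.3] [25.6 25.4] 0.4 mean [614.6 -29.5]
high 1128 (np.float64(314.0), np.float64(191.7)) z 133.0 rect [566.1 -41.4] [ 58.5 280. ] 13.4 mean [556.9 -14.7]
```

View pics/crop.png

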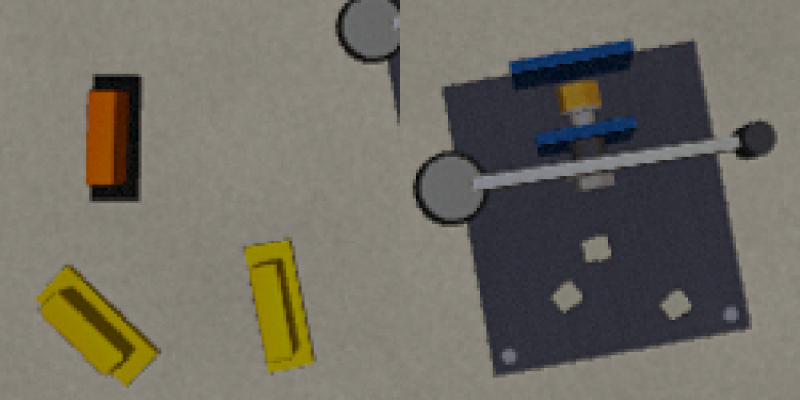

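```bash
cat > /tmp/x.py <<'E'
exec(open('m.py').read())
col=np.arange(640)[None];row=np.arange(400)[:,None]
b=(col>183)&(col<210)&(row>208)&(row<262)
show('rib top',b&(H<16)&(S>120)&(Z>.053),.06)
show('rib',b&(H<16)&(S>120),.06)
m=b&((V<60)|((H<16)&(S>120)))
show('all',m,.014); show('black',b&(V<60),.014)
s=b&(Z>.045);show('z>45',s,.06); show('z>8',b&(Z>.008),.03)
t=np.radians(11);ex=np.array([np.cos(t),np.sin(t),0]);ey=np.array([-ex[1],ex[0],0]);o=np.array([.6163,-.0302,0])
q=(P-o);X=q@ex;Y=q@ey
bar=roi&(np.abs(X+.06)<.006)&(np.abs(Y)<.09)&(Z>.09)
print('bar tilt',np.polyfit(Y[bar],Z[bar],1),bar.sum())
for s in(1,-1):
  e=roi&(np.abs(X+.06)<.01)&(np.abs(Y-s*.125)<.012)&(Z>.05);print(s,e.sum(),np.median(Z[e]))
hd=roi&(np.abs(X)<.009)&(np.abs(Y)<.02)&(Z>.085);print('head',hd.sum(),Z[hd].max(),np.c_[Y[hd],Z[hd]][::6].round(3).tolist())
# nearby tall things
E
python3 /tmp/x.py; python3 -m crank '[[[0,0,-50],0,0],[[0,0,-80],0,0]]'
```

```text
orange 21 (np.float64(189.4), np.float64(225.7)) z 60.5 rect [471.2 307.1] [ 5.6 33.9] 87.1 mean [473.3 307.7]
orangetop 23 (np.float64(189.3), np.float64(226.1)) z 60.3 rect [471.2 307.6] [ 5.7 34. ] 85.8 mean [472.1 308.1]
orangetop 48 (np.float64(196.4), np.float64(237.1)) z 56.8 rect [447.7 288.2] [17. 79.] 78.3 mean [444.  288.9]
blue 170 (np.float64(165.0), np.float64(154.9)) z 8.6 rect [668.2 391.1] [79.6 32.8] 1.8 mean [666.8 393.9]
blue 318 (np.float64(318.3), np.float64(159.8)) z 95.1 rect [641.6 -25.3] [22.3 97.3] 11.0 mean [641.8 -24.7]
blue 178 (np.float64(322.3), np.float64(181.6)) z 103.4 rect [584.4 -36.6] [17.7 79.5] 10.7 mean [585.2 -35.2]
chips 47 (np.float64(326.1), np.float64(217.4)) z 20.8 rect [498.5 -47. ] [16.9 19.5] 14.3 mean [498.1 -47.1]
chips 43 (np.float64(316.7), np.float64(232.3)) z 21.6 rect [457.5 -21.6] [15.1 18.9] 45.2 mean [458.1 -22.1]
chips 47 (np.float64(351.0), np.float64(234.9)) z 21.4 rect [ 452.  -113.2] [17. 19.] 45.0 mean [ 451.7 -113.8]
chips 67 (np.float64(355.5), np.float64(247.8)) z -0.6 rect [ 418.7 -119.7] [10.8 62.6] 0.3 mean [ 416
[... 909 characters left out ...]
319 (np.float64(193.0), np.float64(235.0)) z 59.2 rect [449.4 297.9] [77.7 25.8] 1.5 mean [449.4 297.9]
z>8 680 (np.float64(196.4), np.float64(235.0)) z 39.2 rect [449.4 296.5] [ 46.9 106.8] 88.5 mean [449.3 296.8]
bar tilt [0.291047   0.12739882] 338
1 81 0.1615652210442149
-1 76 0.09945057305749949
head 82 0.09866319821036407 [[-0.003, 0.097], [0.004, 0.093], [-0.011, 0.09], [0.005, 0.094], [-0.01, 0.089], [0.003, 0.093], [-0.012, 0.088], [0.004, 0.096], [-0.012, 0.089], [0.001, 0.094], [-0.014, 0.089], [-0.0, 0.096], [0.012, 0.09], [-0.003, 0.096]]
time: 0.4
eef_pos: [0.159, -0.656, 0.2838]
tcp_rot: [0.993, 0.119, 0.0, 0.0]
contact_force: [-0.7, -0.4, 1.0]
opening: 0.995
finger_force: 0.0
```

```bash
cat > g.py <<'E'
import sys
from h import *
def go(*W):
    s=get_state();p=s['eef_pos'];M=R.from_quat(s['tcp_rot']).as_matrix()
    M0=np.degrees(np.arctan2(M[1,0],M[0,0]));print('tool ang',M0.round(2),'tcp',(p*1000).round(1),'q',s['qpos'].round(2),'t',s['time'],'op',s['opening'],'F',s['contact_force'])
    for x,y,z,a in W:
        print([x,y,z],(M.T@(np.array([x,y,z])-p*1000)).round(1),'yaw',round((M0-a+180)%360-180,1))
def st(x,y,z,a=11.0):
    t=np.radians(11);return (616.3+x*np.cos(t)-y*np.sin(t),-30.2+x*np.sin(t)+y*np.cos(t),z,a)
E
python3 -c "
from g import *
go((560,-300,284,13.67),(600,0,284,1),(450,298.5,284,1),(450,298.5,150,1),(450,298.5,23,1))"
```

```text
tool ang 13.62 tcp [ 159.  -656.   283.8] q [-1.48  0.24  1.49  0.    1.42 -0.15] t 0.4 op 0.9950060146972843 F [-0.67598084 -0.44184321  0.968339  ]
[560, -300, 284] [ 4.735e+02 -2.516e+02 -3.000e-01] yaw -0.0
[600, 0, 284] [ 5.831e+02 -5.337e+02 -3.000e-01] yaw 12.6
[450, 298.5, 284] [ 5.076e+02 -8.591e+02 -4.000e-01] yaw 12.6
[450, 298.5, 150] [ 507.6 -859.2  133.6] yaw 12.6
[450, 298.5, 23] [ 507.6 -859.2  260.6] yaw 12.6
```

```bash
python3 -m crank '[[[45,-20,0],0,0],[[90,-45,0],0,0],[[135,-70,0],0,0],[[180,-95,0],0,0],[[225,-119,0],0,0],[[270,-143,0],0,0],[[314,-167,0],0,0],[[358,-190,0],0,0],[[402,-213,0],0,0],[[446,-236,0],0,0]]'
python3 -c "
from g import *
go((600,0,284,1),(450,298.5,284,1),(450,298.5,150,1),(450,298.5,23,1))"
```

```text
time: 1.4
eef_pos: [0.5339, -0.3235, 0.2821]
tcp_rot: [0.993, 0.119, -0.0, 0.0]
contact_force: [0.7, -1.3, -0.1]
opening: 1.0
finger_force: 0.0
tool ang 13.63 tcp [ 533.9 -323.5  282.1] q [-0.71  0.13  1.62 -0.    1.4   0.63] t 1.4 op 0.9996000564126664 F [ 0.69693451 -1.34229981 -0.06618776]
[600, 0, 284] [ 140.4 -298.8   -1.9] yaw 12.6
[450, 298.5, 284] [  64.9 -624.3   -1.9] yaw 12.6
[450, 298.5, 150] [  64.9 -624.3  132.1] yaw 12.6
[450, 298.5, 23] [  65.  -624.3  259.1] yaw 12.6
```

```bash
python3 -m crank '[[[20,-44,0],6,0],[[40,-88,0],12.6,0],[[58,-132,0],12.6,0],[[72,-178,0],12.6,0],[[84,-225,0],12.6,0],[[90,-274,0],12.6,0],[[90,-323,0],12.6,0],[[88,-372,0],12.6,0],[[86,-420,0],12.6,0],[[82,-469,0],12.6,0]]'
python3 -m crank '[[[-4,-47,20],0,0],[[-10,-90,40],0,0],[[-16,-136,70],0,0],[[-18,-155,110],0,0],[[-18,-155,110],0,0],[[-18,-155,110],0,0]]'
python3 -c "
from g import *
go((450,298.5,70,1),(450,298.5,23,1))"
```

```text
time: 2.4
eef_pos: [0.5011, 0.1517, 0.2821]
tcp_rot: [1.0, 0.009, 0.0, -0.0]
contact_force: [0.6, 0.5, -0.4]
opening: 1.002
finger_force: 0.0
time: 3.0
eef_pos: [0.4804, 0.3045, 0.1712]
tcp_rot: [1.0, 0.01, -0.001, 0.001]
contact_force: [0.9, 0.6, 0.5]
opening: 0.994
finger_force: 0.0
tool ang 1.1 tcp [480.4 304.5 171.2] q [ 0.39  0.08  1.87 -0.    1.19  1.94] t 3.0 op 0.993840237074916 F [0.87984862 0.62474101 0.46847312]
[450, 298.5, 70] [-30.3   5.3 101.3] yaw 0.1
[450, 298.5, 23] [-30.2   5.2 148.3] yaw 0.1
```

```bash
python3 -m crank '[[[-30,5,30],0,0],[[-30,5,70],0,0],[[-30,5,110],0,0],[[-30,5,135],0,0],[[-30,5,148],0,0],[[-30,5,148],0,0]]' 50
python3 -c "
from g import *
go((450,298.5,23,1))"
```

```text
time: 3.6
eef_pos: [0.452, 0.2982, 0.0244]
tcp_rot: [1.0, 0.008, -0.0, 0.0]
contact_force: [0.5, -0.4, 0.7]
opening: 0.999
finger_force: 0.0
tool ang 0.94 tcp [452.  298.2  24.4] q [ 0.4   0.22  2.02 -0.    0.9   1.95] t 3.6 op 0.998835568754987 F [ 0.49803727 -0.36004182  0.74491006]
[450, 298.5, 23] [-2.  -0.3  1.4] yaw -0.1
```

Well aligned; grip and lift a little.

```bash
python3 -m crank '[[[0,0,0],0,255],[[0,0,0],0,255],[[0,0,0],0,255],[[0,0,0],0,255],[[0,0,0],0,255],[[0,0,0],0,255],[[0,0,0],0,255],[[0,0,0],0,255]]' 60
python3 -m crank '[[[0,0,-30],0,255],[[0,0,-80],0,255],[[0,0,-80],0,255],[[0,0,-80],0,255]]'
python3 - <<'E'
from g import *
go(st(-152,95,110),st(-152,95,36))
c=cam('top');cv2.imwrite('pics/g.png',cv2.resize(c['frame'][130:330,150:450],(750,500)))
P=cloud(c)
E
```

```text
time: 4.4
eef_pos: [0.4521, 0.2997, 0.0255]
tcp_rot: [1.0, 0.009, 0.001, -0.0]
contact_force: [-0.2, 0.1, 5.3]
opening: 0.253
finger_force: 58.9
time: 4.8
eef_pos: [0.4519, 0.2993, 0.1053]
tcp_rot: [1.0, 0.009, 0.001, -0.0]
contact_force: [0.6, -0.3, -1.5]
opening: 0.255
finger_force: 59.3
tool ang 1.04 tcp [451.9 299.3 105.3] q [ 0.4   0.1   1.99 -0.    1.06  1.95] t 4.8 op 0.2545309687960458 F [ 0.64073986 -0.26834401 -1.52215861]
[np.float64(448.9658135551833), np.float64(34.05161513029327), 110] [ -7.8 265.2  -4.9] yaw -10.0
[np.float64(448.9658135551833), np.float64(34.05161513029327), 36] [ -8.  265.2  69.1] yaw -10.0
```

View pics/g.png

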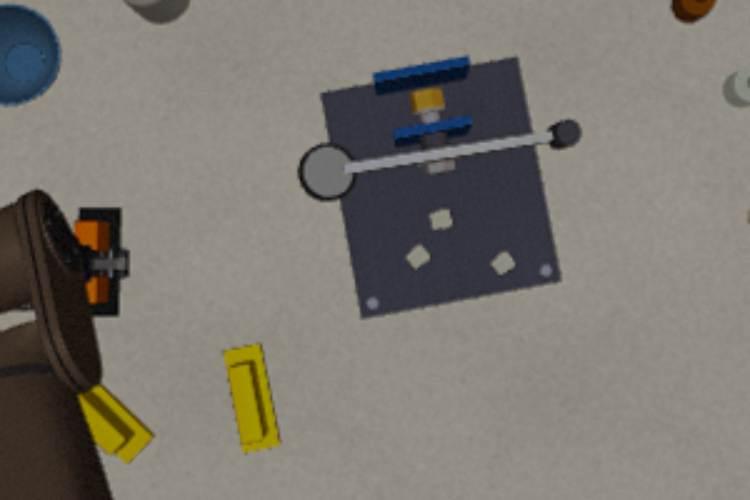

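```bash
python3 -m crank '[[[0,40,0],-6,255],[[0,85,0],-10,255],[[0,132,0],-10,255],[[-2,180,0],-10,255],[[-4,225,0],-10,255],[[-6,262,0],-10,255],[[-6,272,0],-10,255],[[-6,272,0],-10,255]]'
python3 -c "
from g import *
go(st(-150,85,60),st(-150,85,39),st(-150,-120,39),st(-150,-135,39))"
```

```text
time: 5.65
eef_pos: [0.4489, 0.0262, 0.1025]
tcp_rot: [0.996, 0.094, -0.002, -0.001]
contact_force: [-0.2, 0.1, -1.3]
opening: 0.254
finger_force: 59.4
tool ang 10.84 tcp [448.9  26.2 102.5] q [-0.17 -0.11  2.2   0.    1.06  1.21] t 5.65 op 0.2535145539876773 F [-0.198005    0.08136174 -1.2550194 ]
[np.float64(452.837157875844), np.float64(24.61696128656972), 60] [ 3.7  2.3 42.4] yaw -0.2
[np.float64(452.837157875844), np.float64(24.61696128656972), 39] [ 3.8  2.3 63.4] yaw -0.2
[np.float64(491.95300192803575), np.float64(-176.6166113202014), 39] [  4.3 207.3  63.1] yaw -0.2
[np.float64(494.8151368586839), np.float64(-191.34101907191635), 39] [  4.4 222.3  63.1] yaw -0.2
```

```bash
python3 -m crank '[[[4,2,30],0,255],[[4,2,55],0,255],[[4,2,62],0,255],[[4,2,63],0,255],[[4,2,63],0,255]]'
python3 -c "
from g import *
go(st(-150,85,39),st(-150,-120,39),st(-150,-140,39))"
```

```text
time: 6.15
eef_pos: [0.4548, 0.0265, 0.0416]
tcp_rot: [0.995, 0.097, 0.0, -0.0]
contact_force: [0.9, 0.1, -1.1]
opening: 0.255
finger_force: 59.4
tool ang 11.09 tcp [454.8  26.5  41.6] q [-0.17  0.    2.22  0.    0.92  1.21] t 6.15 op 0.25467642530687057 F [ 0.90310834  0.11656002 -1.13934597]
[np.float64(452.837157875844), np.float64(24.61696128656972), 39] [-2.3  1.5  2.6] yaw 0.1
[np.float64(491.95300192803575), np.float64(-176.6166113202014), 39] [ -2.6 206.5   2.6] yaw 0.1
[np.float64(495.7691818355666), np.float64(-196.24915498915468), 39] [ -2.6 226.5   2.6] yaw 0.1
```

```bash
python3 -m crank '[[[-1,0,1],0,255],[[-1,0,2],0,255],[[-1,15,2],0,255],[[-1,35,2],0,255],[[-1,55,2],0,255],[[-1,75,2],0,255],[[-1,95,2],0,255],[[-1,115,2],0,255],[[-1,130,2],0,255],[[-1,130,2],0,255]]'
python3 - <<'E'
from g import *
go(st(-150,-130,39),st(-150,-145,39))
c=cam('top');cv2.imwrite('pics/s.png',cv2.resize(c['frame'][130:290,240:440],(750,600)))
E
```

```text
time: 7.15
eef_pos: [0.4793, -0.1037, 0.04]
tcp_rot: [0.995, 0.095, 0.001, 0.001]
contact_force: [0.5, 0.1, 0.1]
opening: 0.255
finger_force: 59.5
tool ang 10.9 tcp [ 479.3 -103.7   40. ] q [-0.42  0.08  2.14 -0.    0.92  0.96] t 7.15 op 0.254760328403164 F [0.50135975 0.11894545 0.10864886]
[np.float64(493.86109188180114), np.float64(-186.43288315467805), 39] [-1.3 84.   1.1] yaw -0.1
[np.float64(496.72322681244935), np.float64(-201.157290906393), 39] [-1.3 99.   1.2] yaw -0.1
```

View pics/s.png

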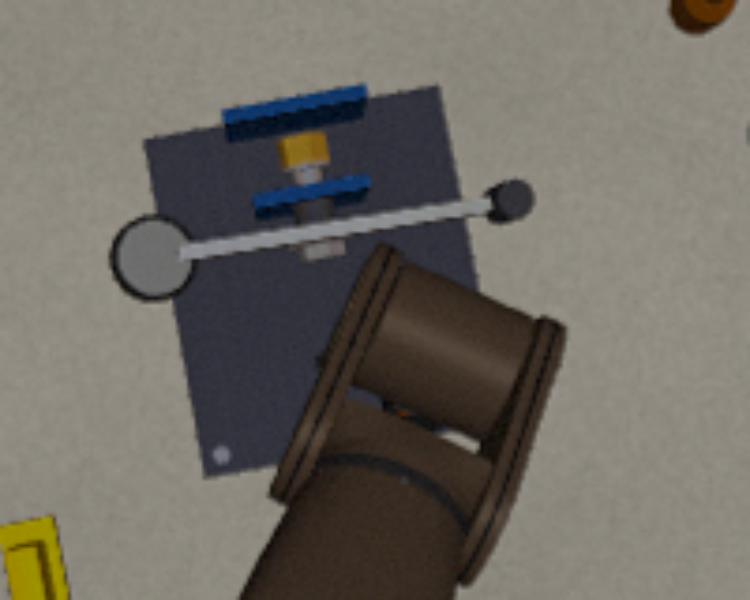

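The plate behind the scraper is bare, since no chips show left of the arm at (320,400). I'll continue off the edge.

```bash
python3 -m crank '[[[-1,15,0],0,255],[[-1,35,0],0,255],[[-1,55,0],0,255],[[-1,75,0],0,255],[[-1,92,0],0,255],[[-1,104,0],0,255],[[-1,104,0],0,255],[[-1,104,-40],0,255],[[-1,104,-80],0,255],[[-1,80,-100],0,255]]'
python3 -m crank '[[[0,-45,0],0,255],[[0,-90,0],0,255],[[0,-138,0],0,255],[[0,-186,0],0,255],[[0,-234,0],0,255],[[0,-280,0],0,255],[[0,-320,0],0,255],[[0,-340,0],0,255],[[0,-340,0],0,255]]'
python3 - <<'E'
from g import *
go((452,240,140,1),(452,240,26,1))
c=cam('top');cv2.imwrite('pics/s2.png',cv2.resize(c['frame'][130:290,240:440],(750,600)))
c=cam('side');cv2.imwrite('pics/s3.png',cv2.resize(c['frame'][150:270,240:400],(800,600)))
E
```

```text
time: 8.2
eef_pos: [0.4948, -0.1828, 0.1434]
tcp_rot: [0.995, 0.095, 0.003, 0.002]
contact_force: [0.4, 0.3, -0.3]
opening: 0.254
finger_force: 59.5
time: 9.1
eef_pos: [0.4261, 0.1554, 0.1389]
tcp_rot: [0.995, 0.099, -0.0, -0.0]
contact_force: [0.1, -0.1, -2.5]
opening: 0.253
finger_force: 59.5
tool ang 11.31 tcp [426.1 155.4 138.9] q [ 0.13 -0.15  2.16  0.    1.14  1.5 ] t 9.1 op 0.25324910561805036 F [ 0.05373716 -0.09633909 -2.48018014]
[452, 240, 140] [ 42.  -77.8  -1. ] yaw 10.3
[452, 240, 26] [ 42.1 -77.8 113. ] yaw 10.3
```

View pics/s2.png

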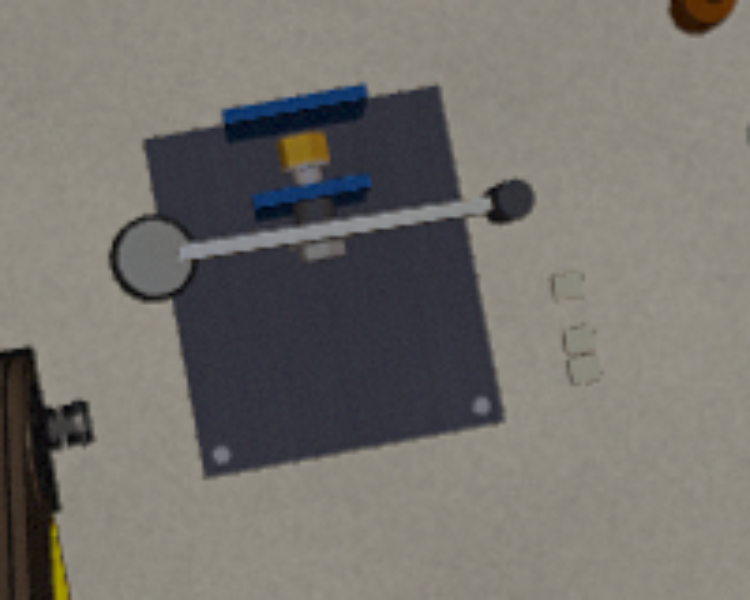

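All three chips lie on the table, clear of the plate, at crop pixels (568,287), (580,340) and (584,370). Next I put the scraper back on its original spot.

```bash
python3 -m crank '[[[15,-40,0],6,255],[[30,-80,0],10.3,255],[[45,-115,15],10.3,255],[[50,-130,50],10.3,255],[[50,-130,80],10.3,255],[[50,-130,100],10.3,255],[[50,-130,107],10.3,255],[[50,-130,107],10.3,255]]'
python3 -c "
from g import *
go((452,290,26,1),(452,290,25,1))"
```

```text
time: 10.0
eef_pos: [0.4516, 0.2889, 0.0312]
tcp_rot: [1.0, 0.006, -0.001, 0.001]
contact_force: [-0.4, 0.1, -0.7]
opening: 0.255
finger_force: 59.5
tool ang 0.64 tcp [451.6 288.9  31.2] q [ 0.38  0.2   2.03 -0.    0.92  1.94] t 10.0 op 0.25468162367893465 F [-0.41251697  0.13938719 -0.70796344]
[452, 290, 26] [ 0.5 -1.1  5.2] yaw -0.4
[452, 290, 25] [ 0.5 -1.1  6.2] yaw -0.4
```

```bash
python3 -m crank '[[[0,0,3],0,255],[[0,0,5],0,255],[[0,0,5.5],0,255],[[0,0,5.5],0,255]]'
python3 -m crank '[[[0,0,0.5],0,255],[[0,0,0.5],0,255]]'
```

```text
time: 10.4
eef_pos: [0.4523, 0.2903, 0.0274]
tcp_rot: [1.0, 0.006, 0.001, -0.0]
contact_force: [-0.0, -0.2, -1.2]
opening: 0.255
finger_force: 59.6
time: 10.6
eef_pos: [0.4519, 0.2902, 0.0264]
tcp_rot: [1.0, 0.006, 0.0, -0.0]
contact_force: [0.2, -0.4, -0.8]
opening: 0.254
finger_force: 59.6
```

```bash
python3 -m crank '[[[0,0,0.7],0,255],[[0,0,1.4],0,255],[[0,0,1.4],0,255]]'
```

```text
time: 10.9
eef_pos: [0.452, 0.2905, 0.0255]
tcp_rot: [1.0, 0.006, -0.0, -0.0]
contact_force: [-1.5, 0.8, 4.1]
opening: 0.256
finger_force: 60.2
```

Touching the table (+4 N); release and go up.

```bash
python3 -m crank '[[[0,0,0],0,120],[[0,0,0],0,60],[[0,0,0],0,0],[[0,0,0],0,0],[[0,0,0],0,0],[[0,0,-40],0,0],[[0,0,-90],0,0],[[0,0,-140],0,0],[[0,0,-190],0,0],[[0,0,-240],0,0]]' 20
python3 -c "
from g import *
go(st(-80,60,280),st(0,0,280),st(0,0,170),st(0,0,58))"
```

```text
time: 11.9
eef_pos: [0.4515, 0.29, 0.2669]
tcp_rot: [1.0, 0.006, 0.0, -0.0]
contact_force: [0.1, -0.4, 0.2]
opening: 1.002
finger_force: 0.0
tool ang 0.72 tcp [451.5 290.  266.9] q [ 0.38 -0.07  1.84  0.    1.36  1.94] t 11.9 op 1.0016161466024192 F [ 0.06040159 -0.37357269  0.15471859]
[np.float64(526.3212856015941), np.float64(13.432911376736257), 280] [ 71.3 277.5 -13.1] yaw -10.3
[np.float64(616.3), np.float64(-30.2), 280] [160.8 322.3 -13.1] yaw -10.3
[np.float64(616.3), np.float64(-30.2), 170] [160.7 322.3  96.9] yaw -10.3
[np.float64(616.3), np.float64(-30.2), 58] [160.7 322.3 208.9] yaw -10.3
```

```bash
python3 -m crank '[[[22,45,-10],-6,0],[[44,90,-13],-10.3,0],[[66,134,-13],-10.3,0],[[88,178,-13],-10.3,0],[[110,222,-13],-10.3,0],[[132,266,-13],-10.3,0],[[150,302,-13],-10.3,0],[[161,322,-13],-10.3,0],[[161,322,-13],-10.3,0],[[161,322,-13],-10.3,0]]'
python3 - <<'E'
from g import *
go(st(0,0,170),st(0,0,58))
c=cam('side');cv2.imwrite('pics/t.png',c['frame'])
E
```

```text
time: 12.9
eef_pos: [0.6167, -0.0292, 0.2775]
tcp_rot: [0.995, 0.096, -0.0, -0.001]
contact_force: [-0.4, 0.1, -0.2]
opening: 1.002
finger_force: 0.0
tool ang 11.02 tcp [616.7 -29.2 277.5] q [-0.21  0.11  1.64  0.    1.39  1.17] t 12.9 op 1.0024116414923074 F [-0.3847837   0.05119177 -0.20517449]
[np.float64(616.3), np.float64(-30.2), 170] [ -0.5   1.  107.5] yaw 0.0
[np.float64(616.3), np.float64(-30.2), 58] [ -0.4   1.1 219.5] yaw 0.0
```

View pics/t.png

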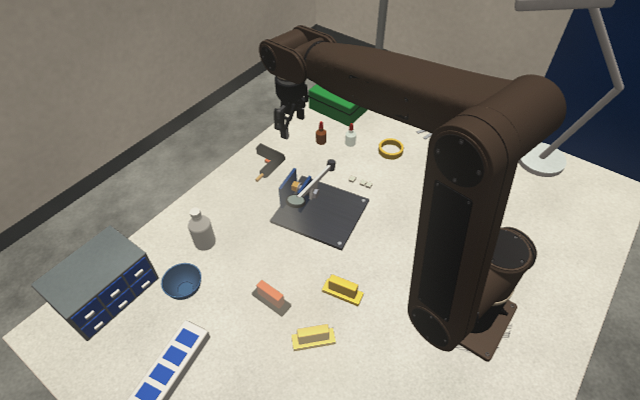

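The scraper stands upright at (270,292), the chips are on the table near (360,182), and the gripper hangs above the stand. Next I descend into the gap.

```bash
python3 -m crank '[[[0,1,45],0,0],[[0,1,90],0,0],[[0,1,130],0,0],[[0,1,160],0,0],[[0,1,185],0,0],[[0,1,205],0,0],[[0,1,217],0,0],[[0,1,220],0,0],[[0,1,220],0,0]]'
python3 -c "
from g import *
go(st(0,0,58))"
```

```text
time: 13.85
eef_pos: [0.6172, -0.03, 0.0583]
tcp_rot: [0.995, 0.097, 0.0, 0.0]
contact_force: [0.3, 0.8, 0.7]
opening: 0.996
finger_force: 0.0
tool ang 11.09 tcp [617.2 -30.   58.3] q [-0.21  0.32  1.82  0.    1.    1.16] t 13.85 op 0.9962322410149107 F [0.28206823 0.75324195 0.70587616]
[np.float64(616.3), np.float64(-30.2), 58] [-1.   0.   0.3] yaw 0.1
```

```bash
cat > tilt.py <<'E'
from g import *
t=np.radians(11);ex=np.array([np.cos(t),np.sin(t),0]);ey=np.array([-ex[1],ex[0],0]);o=np.array([.6163,-.0302,0])
for n in('top','side'):
    c=cam(n);P=cloud(c);X=(P-o)@ex;Y=(P-o)@ey;Z=P[...,2];V=c['frame'].max(2).astype(int);S=V-c['frame'].min(2)
    b=(abs(X+.06)<.006)&(abs(Y)<.095)&(Z>.09)&(V>90)&(S<50)
    for _ in range(3):
        k=np.polyfit(Y[b],Z[b],1);b&=abs(np.polyval(k,Y)-Z)<.006
    e=[np.median(Z[(abs(X+.06)<.01)&(abs(Y-s*.125)<.014)&(Z>.05)&(Z<.2)]) for s in(1,-1)]
    print(n,b.sum(),'pivot',np.arctan(k[0]),'mid',k[1],'ends',e,np.ptp(Y[b]))
E
python3 -m crank '[[[0,0,0],0,255],[[0,0,0],0,255],[[0,0,0],0,255],[[0,0,0],0,255],[[0,0,0],0,255],[[0,0,0],0,255],[[0,0,0],0,255],[[0,0,0],0,255]]' 30; python3 tilt.py
```

```text
time: 14.65
eef_pos: [0.6174, -0.0306, 0.0587]
tcp_rot: [0.995, 0.096, 0.0, 0.0]
contact_force: [-1.6, 2.3, 5.9]
opening: 0.278
finger_force: 27.7
top 69 pivot 0.25636941618211745 mid 0.1277951721378973 ends [np.float64(0.16149886975790628), np.float64(0.09829194333718982)] 0.044548938134787455
side 64 pivot 0.3954477810135588 mid 0.12652793292561948 ends [np.float64(0.16216340902158377), np.float64(0.09725512238051093)] 0.14207177928535053
```

Run:
```python
from g import *
c=cam('side');a=c['frame'][130:230,250:360]
d=cam('top');b=d['frame'][140:220,270:370]
cv2.imwrite('pics/b.png',np.hstack([cv2.resize(a,(440,400),interpolation=2),cv2.resize(b,(360,400),interpolation=2)]))
```

```text
(no output)
```

View pics/b.png

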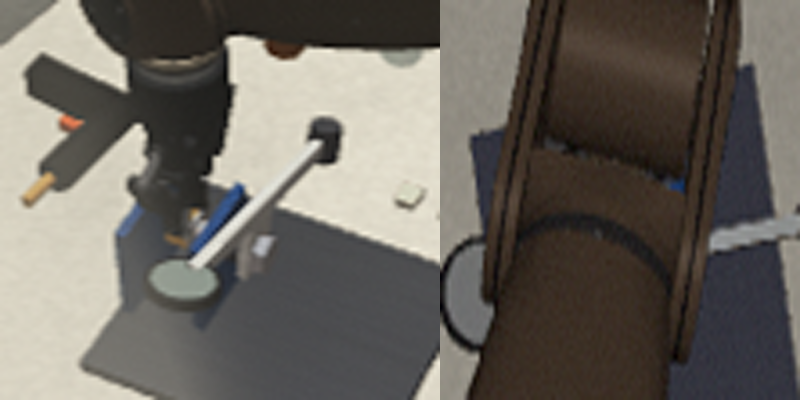

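Run:
```python
from g import *
t=np.radians(11);ex=np.array([np.cos(t),np.sin(t),0]);ey=np.array([-ex[1],ex[0],0]);o=np.array([.6163,-.0302,0])
c=cam('side');P=cloud(c);X=(P-o)@ex*1000;Y=(P-o)@ey*1000;Z=P[...,2]*1000
hsv=cv2.cvtColor(c['frame'],cv2.COLOR_BGR2HSV)
b=(abs(X)<22)&(Y>-30)&(Y<70)&(Z>20)&(Z<150)
v,u=np.nonzero(b)
for r in sorted(set(v)):
    k=v==r
    print(r,[(a,int(X[r,a]),int(Y[r,a]),int(Z[r,a]),*hsv[r,a].tolist()) for a in u[k]][::3])
```

```text
169 [(np.int64(299), -6, -14, 148, 30, 18, 43)]
170 [(np.int64(299), -3, -18, 138, 20, 17, 46), (np.int64(302), -12, -22, 139, 20, 29, 26)]
171 [(np.int64(299), -4, -16, 136, 23, 23, 44), (np.int64(302), -11, -22, 134, 30, 10, 25)]
172 [(np.int64(299), -6, -13, 135, 23, 25, 41), (np.int64(302), -14, -16, 136, 23, 24, 42)]
173 [(np.int64(299), -5, -14, 130, 15, 26, 40)]
174 [(np.int64(300), -6, -17, 123, 20, 16, 98)]
175 [(np.int64(298), -1, -14, 119, 24, 30, 42), (np.int64(301), -10, -17, 121, 24, 16, 80)]
176 [(np.int64(291), 4, 17, 141, 20, 12, 63), (np.int64(299), -5, -12, 118, 18, 32, 40)]
177 [(np.int64(291), 3, 19, 140, 18, 22, 58), (np.int64(296), -13, 19, 147, 23, 22, 47), (np.int64(299), -6, -11, 115, 18, 30, 42)]
178 [(np.int64(292), 1, 18, 136, 30, 17, 59), (np.int64(295), -11, 22, 144, 24, 27, 48), (np.int64(298), -3, -10, 110, 23, 24, 43), (np.int64(301), -11, -15, 109, 23, 20, 51)]
179 [(np.int64(293), -7, 26, 143, 24, 22, 57), (np.int64(296), -13, 19, 138, 23, 22, 47), (np.int64(299), -7, -8, 110, 18, 30, 42)]
180 [(np.int64(293), -7, 27, 139, 24, 24, 53), (np.int64(29
[... 1015 characters left out ...]
129)]
186 [(np.int64(290), 6, 25, 104, 105, 15, 69), (np.int64(293), -3, 24, 107, 20, 26, 58), (np.int64(296), -8, 14, 100, 25, 20, 77), (np.int64(299), -14, 5, 94, 15, 3, 147)]
187 [(np.int64(291), 3, 24, 100, 30, 16, 63), (np.int64(294), -8, 26, 107, 18, 23, 56), (np.int64(297), -10, 12, 94, 15, 19, 80)]
188 [(np.int64(291), 10, 13, 80, 16, 64, 87), (np.int64(294), -6, 23, 99, 30, 10, 51), (np.int64(297), -8, 8, 85, 19, 25, 81)]
189 [(np.int64(291), 9, 15, 79, 16, 84, 106), (np.int64(294), -1, 15, 84, 16, 111, 106), (np.int64(297), -11, 14, 88, 18, 27, 93)]
190 [(np.int64(292), 6, 15, 75, 18, 75, 98), (np.int64(295), -4, 15, 81, 17, 123, 124)]
191 [(np.int64(295), -6, 18, 81, 17, 91, 107)]
```

The +y finger's tip ends near z = 88 mm at crop (190,215), with brass visible below it. The pads caught only the top of the head, so I open, go lower and grip again.

```bash
python3 -m crank '[[[0,0,0],0,100],[[0,0,0],0,60],[[0,0,0],0,60],[[0,0,5],0,60],[[0,0,10],0,60],[[0,0,14],0,60],[[0,0,14],0,60]]' 20
python3 -m crank '[[[0,0,0],0,255],[[0,0,0],0,255],[[0,0,0],0,255],[[0,0,0],0,255],[[0,0,0],0,255],[[0,0,0],0,255],[[0,0,0],0,255]]' 30; python3 tilt.py
```

```text
time: 15.6
eef_pos: [0.6162, -0.0306, 0.0425]
tcp_rot: [0.995, 0.096, -0.001, -0.0]
contact_force: [-0.1, -0.1, -1.0]
opening: 0.761
finger_force: 0.0
time: 16.3
eef_pos: [0.6174, -0.0309, 0.0443]
tcp_rot: [0.995, 0.096, 0.0, 0.0]
contact_force: [-1.0, -1.0, 2.3]
opening: 0.373
finger_force: 30.5
top 66 pivot 0.2641815955966894 mid 0.12835541012184434 ends [np.float64(0.16020345085225907), np.float64(0.09964747313282352)] 0.045991674222733654
side 41 pivot 0.42635967213256193 mid 0.12892061771022567 ends [np.float64(0.1608759778990071), np.float64(0.09799448920587506)] 0.09732357211081138
```

Jammed on two corners (about 34 mm). I'll press with only the +y pad and drag it down to roll the flat home.

```bash
python3 -m crank '[[[0,0,0],0,148],[[0,0,-2],0,148],[[0,1,-2],0,148],[[0,2,-2],0,148],[[0,3,-2],0,148],[[0,3,-2],0,148]]' 40
```

```text
time: 17.0
eef_pos: [0.6173, -0.0323, 0.0456]
tcp_rot: [0.995, 0.096, -0.0, -0.002]
contact_force: [-0.3, 5.3, 0.5]
opening: 0.419
finger_force: 2.4
```

```bash
python3 tilt.py; python3 -c "
from g import *
go(st(0,0,44))"
```

```text
top 62 pivot 0.28090347656873066 mid 0.12964178396962692 ends [np.float64(0.16101233945858162), np.float64(0.09869026239852197)] 0.0416843122444243
side 52 pivot 0.4054093691583766 mid 0.12848300149931358 ends [np.float64(0.16168093719180776), np.float64(0.09632973108857479)] 0.12317894967013146
tool ang 11.0 tcp [617.4 -32.3  45.6] q [-0.22  0.33  1.82  0.    0.98  1.16] t 17.1 op 0.4216149951360876 F [-0.24206815  5.44422265  1.17728354]
[np.float64(616.3), np.float64(-30.2), 44] [-0.6 -2.2  1.6] yaw -0.0
```

```bash
python3 -m crank '[[[0,1,0],0,148],[[0,1.2,1],0,148],[[0,1.5,2],0,148],[[0,1.8,3],0,148],[[0,2.2,4],0,148],[[0,2.6,4.5],0,148],[[0,2.6,4.5],0,148]]' 40; python3 tilt.py
```

```text
time: 17.8
eef_pos: [0.6176, -0.0337, 0.0412]
tcp_rot: [0.995, 0.096, -0.001, -0.002]
contact_force: [-1.7, 7.3, 2.7]
opening: 0.419
finger_force: 4.0
top 64 pivot 0.03736274698424467 mid 0.13065587630542358 ends [np.float64(0.12466321765433763), np.float64(0.13502057833420977)] 0.04014174692164317
side 90 pivot 0.07839114730605076 mid 0.1277197352767309 ends [np.float64(0.12541528205433994), np.float64(0.13298778896579755)] 0.1608906306805905
```

Nearly level. Close both pads onto the flats.

```bash
python3 -m crank '[[[0,0,0],0,160],[[0,-1,0],0,180],[[0,-2,0],0,255],[[0,-3,0],0,255],[[0,-3.5,0],0,255],[[0,-3.5,0],0,255],[[0,-3.5,0],0,255],[[0,-3.5,0],0,255]]' 40
cat >> tilt.py <<'E'
    # bar's two side edges seen: fit a line over bar pixels with finer selection along the whole bar
    b=(abs(X+.06)<.012)&(abs(Y)<.105)&(Z>.1)&(Z<.15)&(V>80)&(S<60)
    for lo,hi in((-.1,-.07),(-.07,-.04),(.02,.05),(.05,.09)):
        k=b&(Y>lo)&(Y<hi)
        if k.sum()>5: print(lo,k.sum(),np.percentile(Z[k],[50,75,90]).round(4),X[k].mean().round(4))
E
python3 tilt.py; python3 -c "
from g import *
go(st(0,0,41))"
```

```text
time: 18.7
eef_pos: [0.6171, -0.0308, 0.0417]
tcp_rot: [0.995, 0.096, -0.001, -0.002]
contact_force: [-1.5, 6.6, 4.5]
opening: 0.34
finger_force: 41.9
top 65 pivot 0.01300262306867982 mid 0.12946136901772407 ends [np.float64(0.1233437732402064), np.float64(0.13636562133547336)] 0.04465871206490955
-0.1 47 [0.1285 0.1295 0.1309] -0.0591
-0.07 32 [0.1287 0.1297 0.131 ] -0.0593
side 57 pivot 0.06827266173942956 mid 0.12854147460321863 ends [np.float64(0.12415460061229411), np.float64(0.13645086485928393)] 0.11973979719132449
-0.1 31 [0.1291 0.1308 0.1322] -0.0595
-0.07 34 [0.1286 0.1295 0.1311] -0.0594
0.02 43 [0.1268 0.1281 0.1293] -0.0593
0.05 55 [0.1263 0.1286 0.1303] -0.0592
tool ang 10.98 tcp [617.  -30.8  41.7] q [-0.22  0.34  1.83  0.    0.98  1.16] t 18.8 op 0.3396890636180604 F [-1.66840631  7.01943275  4.29776392]
[np.float64(616.3), np.float64(-30.2), 41] [-0.6 -0.7  0.7] yaw -0.0
```

```bash
python3 -m crank '[[[0,-0.6,0],0,255],[[0,-0.8,0],0,255],[[0,-0.8,0],0,255],[[0,-0.8,0],0,255],[[0,-0.8,0],0,255],[[0,-0.8,0],0,255]]' 70
python3 tilt.py; python3 tilt.py; python3 -c "
from g import *
go(st(0,0,41))
c=cam('side');d=cam('top');cv2.imwrite('pics/f.png',np.hstack([cv2.resize(c['frame'][140:230,260:360],(400,360),interpolation=2),cv2.resize(d['frame'][140:275,260:410],(400,360),interpolation=2)]))"
```

```text
time: 19.4
eef_pos: [0.617, -0.0308, 0.0418]
tcp_rot: [0.995, 0.096, -0.0, -0.001]
contact_force: [-1.5, 4.9, 3.5]
opening: 0.33
finger_force: 70.8
top 72 pivot -0.023151804879814986 mid 0.12733390184115628 ends [np.float64(0.12291744019343875), np.float64(0.13684982297198822)] 0.04459011616922712
-0.1 49 [0.129  0.1304 0.1318] -0.0591
-0.07 35 [0.1283 0.1303 0.1311] -0.0594
side 63 pivot 0.06006684545846548 mid 0.12845586638642373 ends [np.float64(0.12423208593760338), np.float64(0.13587429173940785)] 0.11900629654660269
-0.1 34 [0.1285 0.1304 0.1329] -0.0594
-0.07 33 [0.1281 0.1297 0.1311] -0.0591
0.02 42 [0.1261 0.1285 0.1297] -0.0591
0.05 57 [0.1265 0.1286 0.1295] -0.0594
top 71 pivot -0.013386693018898093 mid 0.1272957083524274 ends [np.float64(0.12297366374558438), np.float64(0.137231157146402)] 0.04503916879887404
-0.1 49 [0.1286 0.1296 0.131 ] -0.0591
-0.07 35 [0.1283 0.1292 0.13  ] -0.0593
side 52 pivot 0.07876019214688704 mid 0.12843130641250625 ends [np.float64(0.12427203706748802), np.float64(0.13687619389677286)] 0.10570549152766204
-0.1 32 [0.1282 0.1299 0.132 ] -0.059
-0.07 34 [0.1278 0.1301 0.1319] -0.0592
0.02 40 [0.127  0.1291 0.13  ] -0.0592
0.05 55 [0.1271 0.1282 0.1299] -0.0593
tool ang 10.98 tcp [617.1 -30.9  41.8] q [-0.21  0.34  1.83  0.    0.98  1.16] t 19.6 op 0.33584935696482926 F [-2.16427132  6.2862785   3.1552237 ]
[np.float64(616.3), np.float64(-30.2), 41] [-0.6 -0.8  0.8] yaw -0.0
```

View pics/f.png

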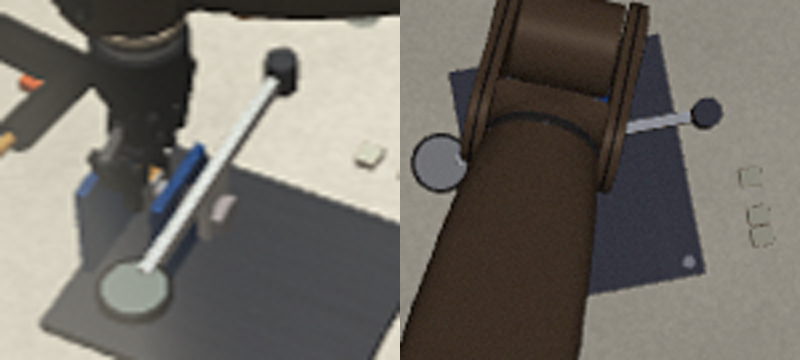

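The bar is level: the counterweight top measures 136.5 mm against 136 mm expected, both bar halves are at about 129 mm, and the pads sit flat on the 30 mm flats at 70 N. The chips are at right-crop pixels (750,177), (760,213) and (763,235), all on the table.

```bash
python3 -c "
from h import *
print(ctrl.sign_off())"
```

```text
the job is handed in; nothing more can be done
None
```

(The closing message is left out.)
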